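# Load a squat-bodied vase into a damp box through its narrow roof slot

### The job

Push the damp box's two-leaf sliding cover fully home under its hood, collapsing the inner (leading) leaf into the outer one first. Then put the long-necked vase into the box through the roof slot, which is narrower than the vase's body so it must go in tilted, and set it down gently, upright and centred on the round plaster bat inside. Leave the bottle, the mug and the little jar in the box undisturbed.

Things in the scene. Friction and masses are not known exactly. Their poses are not given: they have to be found in the camera images.
- vase: terracotta-coloured long-necked bud vase, solid of revolution, 116 mm tall, 0.2 to 0.4 kg, standing on the table. Origin: centre of its foot's underside, z up along its axis. Radius by height: 42 mm at 0, 55 mm from 8 to 18, 42 at 30, 18 at 42, 15 mm (the straight neck, grip here) from 50 to 104, flaring to 19 at 116. Widest diameter 110 mm
- box: fixed plywood damp box, 192 (x) by 420 mm (y). Origin: centre of its underside; y runs along the slot, z up. Clear window wall at +x. Inside x -90 to 90, y -204 to 204, floor at z 6. Roof z 139 to 144 with one slot, x -48 to 48, y -204 to 80, so a lip of roof overhangs the inside along both long sides. Past y 80 the roof is closed and carries the hood (150 wide, top z 158)
- slot (a point): centre of the slot, level with the roof's top face (box frame 0, -62, 144 mm); axes as the box
- pull (a point): top centre of the outer (-y) face of the wooden pull bar on the inner leaf's leading end: bar 100 mm along x, 8 mm thick, standing up from z 146 to 181 mm of the box frame, this point at 181. Fully home it is at box y = 71 mm. Push its -y face towards box +y
- inner_leaf (a joint): how far the clear inner leaf (122 by 110 mm, 3 mm thick) sticks out of the outer leaf, in m, 0 = home in it, at most 0.105; it slides out along box -y over the slot; friction 1.5 N. Once it is home, pushing on takes the outer leaf along
- outer_leaf (a joint): how far the clear outer leaf (122 by 110 mm, 3 mm thick, top at box z 153 mm) sticks out of the hood, in m, 0 = home, at most 0.105; out along box -y; it carries the inner leaf; friction 5 N, so pushing the pull bar collapses the inner leaf first. Leaves stay where they are left
- bat: round white plaster bat, 130 mm diameter, 6 mm thick, fixed on the floor inside the box under the slot, near one end of the slot or the other. Origin: centre of its underside (its top is 6 mm higher, 12 mm over the table; 127 mm under the lips)
- jar: bystander: small closed terracotta jar, 64 mm diameter, 52 mm tall, standing loose on the box floor about 115 mm along from the bat. Origin: centre of underside
- bottle: bystander: white plastic bottle, 56 mm diameter, 140 mm tall, standing close beside the vase. Origin: centre of underside
- mug: bystander: white mug, 80 mm diameter, 90 mm tall, handle on its own +y side, standing close beside the vase, on the other side from the bottle. Origin: centre of underside

How it is judged:
By the outcome, as a careful person would: the job done as asked, in the order asked, and still so for the second after the job is handed in, with the robot touching nothing.
It also fails if it takes over 58 s, if anything falls off the work surface, if the arm or the gripper's body presses on something with over 40 N, if the wrist force passes 120 N, or if a joint passes its speed limit or range.

### The arm

A 7-joint arm with a two-finger parallel gripper is mounted at the origin on the work surface. World frame = base frame: x ahead of the robot, y to its left, z up, the work surface at z = 0. Lengths are in m, angles in rad, forces in N, time in s.
With the tool pointing down it reaches from about 0.425 to 0.925 m from the base axis. Payload 6.8 kg.
Tool frame: the origin (TCP) lies between the finger pads; the fingertips stand 11 mm ahead of it and the grasp point (between the pads) lies 8 mm behind it; z points along the fingers, y is the line along which they close (so a half turn about z gives the same grasp; the last joint's range is limited). The gripper opens to 85 mm and grips with 20 to 120 N. Pads are 22 mm wide; open, the fingers measure 114 mm over their backs; the gripper's body (76 mm by 85 mm) begins 54 mm behind the grasp point. The pads swing forward as they close: fully open they stand 13 mm farther back than shut.
Start: joints at [1.24, 0.477, 0.022, 1.555, -0.011, 1.109, -0.083], TCP at [0.149, -0.658, 0.242] pointing down, gripper open.
Joint ranges: [-2.96, 2.96], [-0.34, 2.1], [-1.41, 1.46], [0.24, 2.44], [-1.37, 4.51], [0.17, 1.92], [-2.96, 2.96]. Speed limits (rad/s): [2.39, 2.39, 3.14, 3.14, 3.14, 3.14, 3.14].

### API

Orientations are given as a rotation vector (axis times angle).
In Python, from bench import r gives the robot as it stands.
- The arm moves only by the tool send_rows, never from a script. Its argument "deltas" is a list of rows, each an object of numbers: "dx", "dy", "dz": the shift along the world's x, y, z in mm; "rx", "ry", "rz": the turn, a rotation vector about the world's x, y, z in degrees. A call has 1 to 5 rows; each row is the pose to reach, as a shift and turn from the pose commanded when the call began; what a row does not reach only later rows make up. A row lasts 1/12 s, in which the tool goes at most 41.7 mm and 7.16 degrees, less where a joint would pass 70% of its speed; a pose out of reach is approached as far as the arm can. A call with a gripper value outside its range is refused whole. "jaw" is the finger opening in mm, from 0 to 85.4, set as the call begins (left out, the last holds). The fingers move at their own pace and stop on an object; "newtons" is the grip in N (left out, the last holds). Time passes only in rows, so rows that repeat a pose let the fingers close. It gives the time, the measured TCP pose, the force, the opening and the grip force at its end, in the units of the state.
- r.get_obs(): the state, without advancing time (a new reading comes with each control period).
- r.grab_frame(name): name is "scene" or "side" or "wrist"; returns a dict with "frame" (480x640x3 uint8, blue, green, red), "z_map" (480x640 float32, m along the optical axis (not along the pixel's ray), 0 where there is no reading), "vertical_fov" (degrees; the focal length in pixels is half the picture's height over the tangent of half this angle, whatever the lens; pixels are square), "cx", "cy" (the principal point, pixels), "xyz" and "orientation" of the camera in the world. Camera axes: x right, y down, z forward; pixel columns grow to the right and rows downward; lengths in m; the calibration is good to about 2 mm. A picture is of the moment at which its call begins.
- r.hand_in(): hands the job in; it is judged then, once.
The state is a dict: "clock": time; "joints": joint angles; "qvel": joint speeds; "tau": joint torques, N m; "tcp_pos": TCP position; "orientation": TCP orientation; "contact_force": force on the tool from outside, world axes, zero at the start; "moment": the same for the moment, N m; "grip_width": finger opening in m; "gripper_force": force on a finger pad.
Only numpy, scipy, OpenCV 4.12 (cv2) and the standard library are available. Lean on these libraries where they do the work, as an engineer would, in place of code of your own. Each camera call takes 0.05 s, during which the arm holds its last target. There are 200 camera calls.

## Working session

There is one attempt and no reset: what is moved stays moved. The work goes in short steps, Python scripts to look and compute and a tool call to move; the robot and the scene stay as the last step left them, time stands still between calls to the robot, and variables do not carry over. Pictures are saved under pics/ and viewed, at most 10 in all, crops included, and the job is handed in when it is done.

Besides the shell and the picture viewer there is one more tool, called after "Emit:" as a command line: name --argument value ..., lists and objects as JSON in quotes. send_rows: Moves the arm, as the interface text tells. Its arguments: {"type":"object","properties":{"deltas":{"type":"array","items":{"type":"object","properties":{"dx":{"type":"number"},"dy":{"type":"number"},"dz":{"type":"number"},"rx":{"type":"number"},"ry":{"type":"number"},"rz":{"type":"number"}}}},"jaw":{"type":"number"},"newtons":{"type":"number"}},"required":["deltas"]}

```bash
ls; mkdir -p pics; cat > h.py <<'E'
import numpy as np, cv2
from scipy.spatial.transform import Rotation as R
from bench import r
def grab(n,save=None):
    f=r.grab_frame(n)
    if save: cv2.imwrite('pics/'+save,f['frame'])
    return f
def pts(f):
    z=f['z_map'];h,w=z.shape;fl=h/2/np.tan(np.radians(f['vertical_fov'])/2)
    u,v=np.meshgrid(np.arange(w),np.arange(h))
    c=np.stack([(u-f['cx'])*z/fl,(v-f['cy'])*z/fl,z],-1)
    o=np.array(f['orientation'])
    P=c@R.from_rotvec(o).as_matrix().T+np.array(f['xyz'])
    P[z==0]=np.nan
    return P
E
python3 - <<'E'
from h import *
for n in ('scene','side'):
    f=grab(n,n+'1.png'); np.savez(n+'1.npz',P=pts(f),fr=f['frame']); print(n,f['xyz'],f['orientation'],f['vertical_fov'])
print(r.get_obs())
E
```

```text
pics
scene [ 0.64754009 -0.49127731  1.09399104] [-2.66234016 -0.40746165  0.08529458] 55.63649246540348
side [0.0843679  0.13460889 1.15693137] [-1.56018086  2.40264438 -0.50270413] 51.47760495650794
{'clock': 0.1, 'joints': array([ 1.2399069 ,  0.47770902,  0.02232533,  1.55637066, -0.01148676,
        1.10929319, -0.08313259]), 'qvel': array([ 1.85279259e-03, -2.30643280e-03, -7.34395253e-04, -3.24643774e-03,
        7.00030951e-05,  5.44322375e-05, -1.44156432e-03]), 'tau': array([ 4.75604684e-03, -5.97755706e+01,  1.61398150e+00, -2.81950361e+01,
        1.28613354e-02,  5.09495119e-03, -9.36057205e-06]), 'tcp_pos': array([ 0.14902252, -0.65780679,  0.2414206 ]), 'orientation': array([-3.12050610e+00, -3.49066357e-01,  4.81006773e-04]), 'contact_force': array([-0.05893935,  0.05120251, -0.05027748]), 'moment': array([ 0.0455699 , -0.04320209, -0.03756536]), 'gripper_force': 0.0, 'grip_width': 0.08505034457115845}
```

View pics/scene1.png

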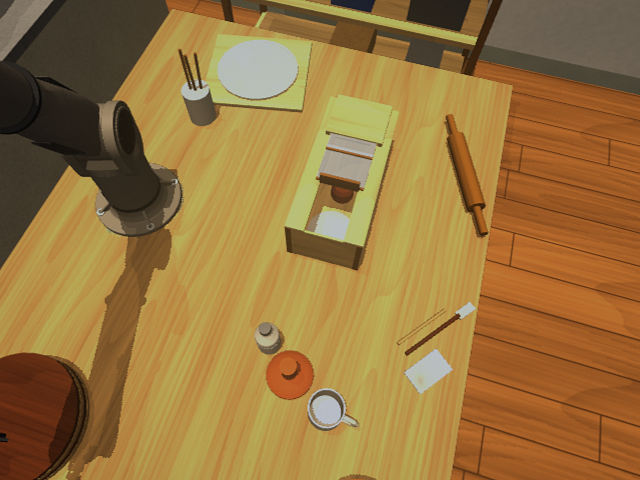

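View pics/side1.png

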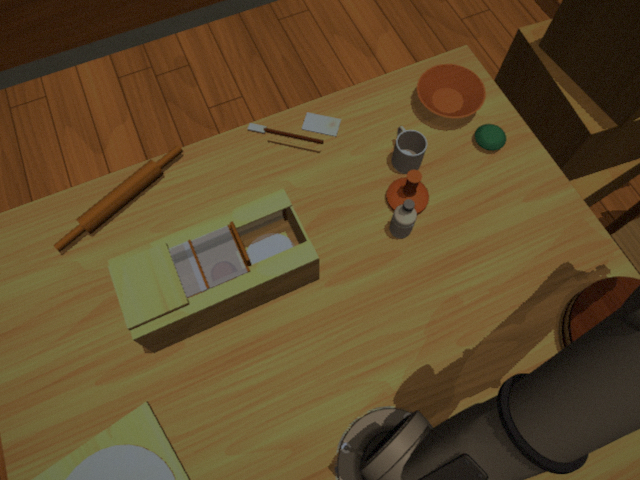

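Scene: the box lies at about (340,180), hood up at (360,115) and pull bar at (342,183). The white bat is at the open end, about (330,222), with the jar under the leaf at (342,192). Bottle (268,338), vase (290,372) and mug (328,410) stand below it. The side view agrees.

```bash
python3 - <<'E'
from h import *
from scipy.optimize import least_squares
S=np.load('scene1.npz');P=S['P'];Q=np.load('side1.npz')['P']
for n,A,l in (('scene',P,[(290,363),(268,328),(327,408),(352,421),(342,183),(350,150),(330,222),(342,192),(360,110),(290,225),(350,245)]),
            ('side',Q,[(412,176),(407,205),(410,140),(240,243),(197,265),(270,248),(223,270),(150,275)])):
    for u,v in l: print(n,(u,v),np.round(A[v,u],4))
def circ(p):
    f=lambda s:np.hypot(p[:,0]-s[0],p[:,1]-s[1])-s[2]
    s=least_squares(f,[*p[:,:2].mean(0),.03],loss='soft_l1',f_scale=.002).x;return np.round(s,4)
for n,A in (('scene',P),('side',Q)):
    c=A[363,290] if n=='scene' else A[176,412]
    m=lambda z0,z1,cx,cy,rad:(A[(A[...,2]>z0)&(A[...,2]<z1)&(np.hypot(A[...,0]-cx,A[...,1]-cy)<rad)])
    p=m(.112,.125,c[0],c[1],.04);print('vase rim',len(p),p[:,:2].mean(0),(p[:,:2].max(0)+p[:,:2].min(0))/2)
    p=m(.006,.02,c[0],c[1],.068);print('vase body',circ(p),len(p))
    p=m(.055,.1,c[0],c[1],.04);print('neck',circ(p),len(p))
    # box roof: z 139..149
    a=(A[...,2]>.139)&(A[...,2]<.149)&(np.hypot(A[...,0]-.62,A[...,1]+.1)<.5)
    print('roof',a.sum(),np.nanmin(A[a],0),np.nanmax(A[a],0))
    a=(A[...,2]>.154)&(A[...,2]<.163)&(np.hypot(A[...,0]-.62,A[...,1]+.1)<.5)
    print('hood',a.sum(),A[a].mean(0) if a.any() else 0)
E
```

```text
scene (290, 363) [ 0.556  -0.3217  0.1134]
scene (268, 328) [ 0.4906 -0.2707  0.1403]
scene (327, 408) [ 0.6574 -0.3728  0.0029]
scene (352, 421) [ 0.7138 -0.3898  0.0769]
scene (342, 183) [0.5455 0.113  0.1666]
scene (350, 150) [0.5365 0.2254 0.1513]
scene (330, 222) [0.5315 0.0821 0.0149]
scene (342, 192) [0.5412 0.1563 0.058 ]
scene (360, 110) [0.5283 0.3559 0.1571]
scene (290, 225) [ 0.4572 -0.0221  0.1429]
scene (350, 245) [ 0.6059 -0.0254  0.1333]
side (412, 176) [ 0.551  -0.3204  0.12  ]
side (407, 205) [ 0.4787 -0.2641  0.1413]
side (410, 140) [ 0.6828 -0.3999  0.0479]
side (240, 243) [0.5278 0.1187 0.1819]
side (197, 265) [0.5278 0.2202 0.1592]
side (270, 248) [0.563  0.0523 0.0093]
side (223, 270) [0.4987 0.1736 0.1487]
side (150, 275) [0.5493 0.3195 0.1542]
vase rim 238 [ 0.553554   -0.32848473] [ 0.55356094 -0.3287197 ]
vase body [ 0.5534 -0.328   0.0535] 206
neck [ 0.5538 -0.3283  0.0149] 37
roof 4958 [ 0.43750663 -0.28339652  0.1390027 ] [0.63633489 0.39645195 0.14899882]
hood 2400 [0.53604872 0.30994552 0.15803711]
vase rim 167 [ 0.55129774 -0.32780128] [ 0.55164076 -0.32843922]
vase body [ 0.5512 -0.3281  0.0535] 102
neck [ 0.5511 -0.328   0.0142] 118
roof 7127 [ 0.43464393 -0.28247973  0.13901248] [0.63502979 0.39619405 0.1489972 ]
hood 4326 [0.53112157 0.31928231 0.15792646]
```

```bash
python3 - <<'E'
from h import *
from scipy.optimize import least_squares
for n in ('scene','side'):
    A=np.load(n+'1.npz')['P']; Z=A[...,2]; fr=np.load(n+'1.npz')['fr'].astype(int)
    near=(np.abs(A[...,0]-.535)<.14)&(A[...,1]>-.06)&(A[...,1]<.45)
    p=A[near&(Z>.135)&(Z<.165)][:,:2]
    lab=cv2.connectedComponents((near&(Z>.135)&(Z<.165)).astype(np.uint8))[1]
    c,s,a=cv2.minAreaRect((p*1000).astype(np.float32)); print(n,'box',np.round(c,1),np.round(s,1),round(a,2))
    ang=np.radians(a if s[0]<s[1] else a-90); 
    ux=np.array([np.cos(ang),np.sin(ang)]);uy=np.array([-ux[1],ux[0]])
    d=A[...,:2]-np.array(c)/1000; X=d@ux*1000; Y=d@uy*1000
    print(' yaw',np.degrees(ang))
    inn=(np.abs(X)<85)&(np.abs(Y)<200)
    q=inn&(Z>.165)&(Z<.19); print(' bar',np.round([np.percentile(X[q],[0,5,95,100]),np.percentile(Y[q],[0,5,95,100])],1),q.sum(),np.nanmax(Z[q]))
    q2=inn&(Z<.022)&(fr.min(-1)>120)
    def circ(w,r0,off):
        x,y=X[w],Y[w]
        f=lambda s:np.maximum(0,np.hypot(x-s[0],y-s[1])-r0)
        return x.mean(),y.mean(),x.min(),x.max(),y.min(),y.max(),len(x)
    print(' bat px',np.round(circ(q2,65,0),1))
    q3=inn&(Z>.045)&(Z<.075)&(fr[...,2]>fr[...,0]*1.5)&(np.abs(X)<45); print(' jar',np.round(circ(q3,32,0),1))
    for nm,(x0,y0,z0,z1,rr) in dict(bottle=(.485,-.268,.03,.09,.05),mug=(.66,-.373,.02,.095,.055)).items():
        w=(np.hypot(A[...,0]-x0,A[...,1]-y0)<rr)&(Z>z0)&(Z<z1);pp=A[w]
        R0=.028 if nm=='bottle' else .04
        s=least_squares(lambda s:np.hypot(pp[:,0]-s[0],pp[:,1]-s[1])-R0,[x0,y0],loss='soft_l1',f_scale=.002).x;print(' ',nm,np.round(s,4),len(pp))
fr=[cv2.imread('pics/scene1.png')[85:275,270:410],cv2.imread('pics/side1.png')[180:360,100:330]]
a=cv2.resize(fr[0],None,fx=3,fy=3);b=cv2.resize(fr[1],(378,296));
k=np.zeros((570,800,3),np.uint8);k[:570,:420]=a;k[:296,421:799]=b;cv2.imwrite('pics/box.png',k)
E
```

```text
scene box [536.5 184.3] [192.6 427. ] 1.06
 yaw 1.0582542419433594
 bar [[-48.9 -43.7  45.1  50.3]
 [-73.8 -72.7 -64.8 -63. ]] 255 0.18565976493638758
 bat px [-2.000e-01 -1.049e+02 -4.340e+01  4.130e+01 -1.422e+02 -6.180e+01
  7.500e+02]
 jar [  2.7 -23.7 -27.5  30.9 -36.4  -8.4 154. ]
  bottle [ 0.4832 -0.2714] 211
  mug [ 0.6569 -0.3835] 537
side box [534.3 184.1] [195.3 421.6] 1.13
 yaw 1.1338427066802979
 bar [[-50.1 -48.5  45.1  50.2]
 [-70.8 -70.3 -63.  190.7]] 176 0.18622453381800774
 bat px [  28.5 -129.     5.    54.7 -183.4  -76.3  565. ]<stdin>:19: RuntimeWarning: Mean of empty slice.
  ret = ret.dtype.type(ret / rcount)
Traceback (most recent call last):
ValueError: zero-size array to reduction operation minimum which has no identity
```

```bash
cat > plan.py <<'E'
import numpy as np, sys
from scipy.ndimage import label
prof=np.array([(0,0),(42,0),(55,8),(55,18),(42,30),(18,42),(15,50),(15,104),(19,116),(0,116)],float)
def dens(p,st=2.5):
    o=[]
    for a,b in zip(p[:-1],p[1:]):
        n=max(1,int(np.ceil(np.linalg.norm(b-a)/st)));o+=[a+(b-a)*t for t in np.arange(n)/n]
    return np.array(o+[p[-1]])
V=dens(prof); V=np.vstack([V,V*[-1,1]])
def grip(g,beta,bw=43):
    f=dens(np.array([(-13,60),(-13,-19),(13,-19),(13,60)],float))
    b=dens(np.array([(-bw,130),(-bw,54),(bw,54),(bw,130)],float))
    q=np.vstack([f,b]);c,s=np.cos(beta),np.sin(beta)
    return np.c_[q[:,0]*c+q[:,1]*s,-q[:,0]*s+q[:,1]*c]+[0,g]
rects=[(-300,-48,139,144),(48,300,139,144),(-300,-90,-50,144),(90,300,-50,144)]
def clear(pts,x,z,th):
    c,s=np.cos(th),np.sin(th);X=x+pts[:,0]*c+pts[:,1]*s;Z=z-pts[:,0]*s+pts[:,1]*c
    d=1e9
    for a,b,e,f in rects:
        dx=np.maximum(a-X,X-b);dz=np.maximum(e-Z,Z-f)
        sd=np.where((dx>0)&(dz>0),np.hypot(dx,dz),np.maximum(dx,dz));d=min(d,sd.min())
    return d,Z.min()-12
xs=np.arange(-60,61,3.);zs=np.arange(12,220,4.);ts=np.radians(np.arange(-4,61,4))
def grid(g,beta):
    pts=np.vstack([V,grip(g,beta)]);C=np.zeros((len(xs),len(zs),len(ts)))
    for i,x in enumerate(xs):
        for j,z in enumerate(zs):
            for k,t in enumerate(ts):
                d,fl=clear(pts,x,z,t);C[i,j,k]=d if fl>-.5 else -9
    return C
if __name__=='__main__':
    gi=(20,0,1)
    for g in (90,):
      for bd in (0,10,-10,-20,-30,-40):
        C=grid(g,np.radians(bd));np.save(f'C{g}_{bd}.npy',C);best=None
        for m in np.arange(8,0,-.5):
            L,n=label(C>m,np.ones((3,3,3)))
            if L[gi]:
                top=[k for k in range(len(ts)) if (L[:,-1,k]==L[gi]).any()]
                if top: best=(m,np.degrees(ts[top[0]]).round(),np.degrees(ts[np.unique(np.where(L==L[gi])[2])]).round()[[0,-1]]);break
        print(g,bd,best,'goal clear',C[gi],flush=True)
E
time python3 plan.py
```

```text
90 0 (np.float64(6.0), np.float64(-4.0), array([-4., 60.])) goal clear 13.0
90 10 (np.float64(3.5), np.float64(-4.0), array([-4., 60.])) goal clear 3.712747022981233
90 -10 (np.float64(3.5), np.float64(-4.0), array([-4., 60.])) goal clear 3.712747022981233
90 -20 None goal clear -1.6400343890843914
90 -30 None goal clear -1.8725148145654202
90 -40 None goal clear -1.9808451113675858
real	0m10.870s
user	0m11.326s
sys	0m0.044s
```

```bash
python3 - <<'E'
import cv2,numpy as np
fr=[cv2.imread('pics/scene1.png')[85:275,270:410],cv2.imread('pics/side1.png')[180:360,100:330]]
a=cv2.resize(fr[0],None,fx=3,fy=3);b=cv2.resize(fr[1],(378,296))
k=np.zeros((570,800,3),np.uint8);k[:570,:420]=a;k[:296,421:799]=b;cv2.imwrite('pics/box.png',k)
E
```

```text
(no output)
```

View pics/box.png

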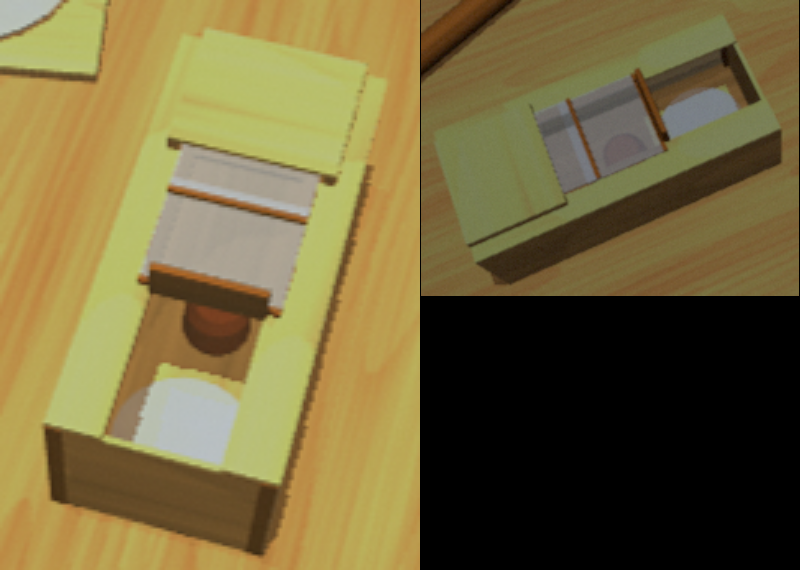

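The hood is at the far end, with the two leaves out and the pull bar at crop (210,290). The jar is under the inner leaf, and the bat is near the open end with its far edge at crop (185,378). The 2D plan gives 6 mm clearance with the tool along the vase axis. Next I push the cover.

Emit:
send_rows --deltas '[{"dx": 22,"dy": 33,"rz": -3},{"dx": 44,"dy": 66,"rz": -6},{"dx": 66,"dy": 99,"rz": -9},{"dx": 88,"dy": 132,"rz": -11.7},{"dx": 110,"dy": 165,"rz": -11.7}]' --jaw 0

```text
$.deltas[0]: bad value
```

Emit:
send_rows --deltas '[{"dx": 22,"dy": 33},{"dx": 44,"dy": 66},{"dx": 66,"dy": 99},{"dx": 88,"dy": 132},{"dx": 110,"dy": 165}]'

```text
$.deltas[0]: bad value
```

Emit:
send_rows --deltas '[{"dx": 22,"dy": 33},{"dx": 44,"dy": 66},{"dx": 66,"dy": 99},{"dx": 88,"dy": 132},{"dx": 110,"dy": 165}]'

```text
$.deltas[0]: bad value
```

Emit:
send_rows --deltas '[{"dx": 20,"dy": 35},{"dx": 40,"dy": 70},{"dx": 58,"dy": 105},{"dx": 58,"dy": 140},{"dx": 58,"dy": 180}]'

```text
$.deltas[0]: bad value
```

Emit:
send_rows --deltas '[{"dx": 22,"dy": 33,"dz": 0,"rx": 0,"ry": 0,"rz": -3},{"dx": 44,"dy": 66,"dz": 0,"rx": 0,"ry": 0,"rz": -6},{"dx": 66,"dy": 99,"dz": 0,"rx": 0,"ry": 0,"rz": -9},{"dx": 88,"dy": 132,"dz": 0,"rx": 0,"ry": 0,"rz": -11.7},{"dx": 110,"dy": 165,"dz": 0,"rx": 0,"ry": 0,"rz": -11.7}]' --jaw 0

```text
clock: 0.52
tcp_pos: [0.2597, -0.4914, 0.2419]
orientation: [-3.141, -0.025, 0.001]
contact_force: [0.8, -0.5, -0.4]
grip_width: 0.0256
gripper_force: 0.0
```

Emit:
send_rows --deltas '[{"dx": 26,"dy": 32,"dz": 0,"rx": 0,"ry": 0,"rz": 0},{"dx": 52,"dy": 64,"dz": 0,"rx": 0,"ry": 0,"rz": 0},{"dx": 78,"dy": 96,"dz": 0,"rx": 0,"ry": 0,"rz": 0},{"dx": 104,"dy": 128,"dz": 0,"rx": 0,"ry": 0,"rz": 0},{"dx": 130,"dy": 160,"dz": 0,"rx": 0,"ry": 0,"rz": 0}]'

```text
clock: 0.93
tcp_pos: [0.3898, -0.3315, 0.2422]
orientation: [3.141, 0.029, -0.0]
contact_force: [2.1, -1.3, -0.2]
grip_width: 0.0001
gripper_force: 0.0
```

Emit:
send_rows --deltas '[{"dx": 20,"dy": 35,"dz": 0,"rx": 0,"ry": 0,"rz": 0},{"dx": 40,"dy": 70,"dz": 0,"rx": 0,"ry": 0,"rz": 0},{"dx": 60,"dy": 105,"dz": 0,"rx": 0,"ry": 0,"rz": 0},{"dx": 80,"dy": 140,"dz": 0,"rx": 0,"ry": 0,"rz": 0},{"dx": 100,"dy": 175,"dz": 0,"rx": 0,"ry": 0,"rz": 0}]'

```text
clock: 1.35
tcp_pos: [0.4895, -0.1565, 0.2422]
orientation: [3.141, 0.029, -0.001]
contact_force: [0.5, 0.0, 0.1]
grip_width: 0.0002
gripper_force: 0.0
```

Emit:
send_rows --deltas '[{"dx": 10,"dy": 39,"dz": 0,"rx": 0,"ry": 0,"rz": 0},{"dx": 20,"dy": 78,"dz": 0,"rx": 0,"ry": 0,"rz": 0},{"dx": 30,"dy": 117,"dz": 0,"rx": 0,"ry": 0,"rz": 0},{"dx": 40,"dy": 156,"dz": 0,"rx": 0,"ry": 0,"rz": 0},{"dx": 47,"dy": 195,"dz": 0,"rx": 0,"ry": 0,"rz": 0}]'

```text
clock: 1.77
tcp_pos: [0.5364, 0.0385, 0.2421]
orientation: [3.141, 0.029, -0.0]
contact_force: [1.0, -0.6, 0.7]
grip_width: 0.0003
gripper_force: 0.0
```

Emit:
send_rows --deltas '[{"dx": 0,"dy": 0,"dz": -34,"rx": 0,"ry": 0,"rz": 0},{"dx": 0,"dy": 0,"dz": -68,"rx": 0,"ry": 0,"rz": 0},{"dx": 0,"dy": 25,"dz": -68,"rx": 0,"ry": 0,"rz": 0},{"dx": 0,"dy": 45,"dz": -68,"rx": 0,"ry": 0,"rz": 0}]'

```text
clock: 2.1
tcp_pos: [0.5343, 0.0814, 0.1716]
orientation: [3.14, 0.027, -0.008]
contact_force: [0.6, 0.5, 0.5]
grip_width: -0.0002
gripper_force: 0.0
```

Emit:
send_rows --deltas '[{"dx": 0,"dy": 12,"dz": 0,"rx": 0,"ry": 0,"rz": 0},{"dx": 0,"dy": 24,"dz": 0,"rx": 0,"ry": 0,"rz": 0},{"dx": 0,"dy": 36,"dz": 0,"rx": 0,"ry": 0,"rz": 0},{"dx": -1,"dy": 48,"dz": 0,"rx": 0,"ry": 0,"rz": 0},{"dx": -1,"dy": 60,"dz": 0,"rx": 0,"ry": 0,"rz": 0}]'

```text
clock: 2.52
tcp_pos: [0.5352, 0.1417, 0.1744]
orientation: [3.141, 0.027, 0.0]
contact_force: [-0.9, -1.3, -0.8]
grip_width: -0.0001
gripper_force: 0.9
```

Emit:
send_rows --deltas '[{"dx": 0,"dy": 12,"dz": 0,"rx": 0,"ry": 0,"rz": 0},{"dx": 0,"dy": 24,"dz": 0,"rx": 0,"ry": 0,"rz": 0},{"dx": 0,"dy": 36,"dz": 0,"rx": 0,"ry": 0,"rz": 0},{"dx": -1,"dy": 48,"dz": 0,"rx": 0,"ry": 0,"rz": 0},{"dx": -1,"dy": 60,"dz": 0,"rx": 0,"ry": 0,"rz": 0}]'

```text
clock: 2.93
tcp_pos: [0.5344, 0.2019, 0.1744]
orientation: [3.14, 0.028, 0.0]
contact_force: [-0.5, -5.6, 1.7]
grip_width: 0.0003
gripper_force: 2.7
```

Emit:
send_rows --deltas '[{"dx": 0,"dy": 8,"dz": 0,"rx": 0,"ry": 0,"rz": 0},{"dx": 0,"dy": 15,"dz": 0,"rx": 0,"ry": 0,"rz": 0},{"dx": 0,"dy": 22,"dz": 0,"rx": 0,"ry": 0,"rz": 0},{"dx": 0,"dy": 29,"dz": 0,"rx": 0,"ry": 0,"rz": 0},{"dx": 0,"dy": 33,"dz": 0,"rx": 0,"ry": 0,"rz": 0}]'

```text
clock: 3.35
tcp_pos: [0.5338, 0.2351, 0.1743]
orientation: [3.141, 0.029, -0.001]
contact_force: [-1.7, -4.4, 2.6]
grip_width: 0.0002
gripper_force: 2.6
```

Emit:
send_rows --deltas '[{"dx": 0,"dy": 1,"dz": 0,"rx": 0,"ry": 0,"rz": 0},{"dx": 0,"dy": 2,"dz": 0,"rx": 0,"ry": 0,"rz": 0},{"dx": 0,"dy": 2,"dz": 0,"rx": 0,"ry": 0,"rz": 0}]'

```text
clock: 3.6
tcp_pos: [0.5339, 0.2365, 0.1743]
orientation: [3.141, 0.029, -0.001]
contact_force: [-2.3, -3.6, 1.7]
grip_width: -0.0001
gripper_force: 1.9
```

Emit:
send_rows --deltas '[{"dx": 0,"dy": 1,"dz": 0,"rx": 0,"ry": 0,"rz": 0},{"dx": 0,"dy": 2,"dz": 0,"rx": 0,"ry": 0,"rz": 0}]'

```text
clock: 3.77
tcp_pos: [0.5339, 0.2379, 0.1742]
orientation: [3.141, 0.028, -0.001]
contact_force: [-3.0, -4.6, 2.8]
grip_width: -0.0003
gripper_force: 2.5
```

Emit:
send_rows --deltas '[{"dx": 0,"dy": 1,"dz": 0,"rx": 0,"ry": 0,"rz": 0},{"dx": 0,"dy": 2,"dz": 0,"rx": 0,"ry": 0,"rz": 0}]'

```text
clock: 3.93
tcp_pos: [0.5339, 0.24, 0.1742]
orientation: [3.141, 0.028, -0.001]
contact_force: [-2.6, -5.4, 3.1]
grip_width: -0.0002
gripper_force: 2.5
```

```bash
cat > bar.py <<'E'
from h import *
for n in ('scene','side'):
    A=pts(grab(n)); c=np.array([.5365 if n=='scene' else .5343,.184]);a=np.radians(1.1)
    ux=np.array([np.cos(a),np.sin(a)]);uy=np.array([-ux[1],ux[0]]);d=A[...,:2]-c;X=d@ux*1000;Y=d@uy*1000
    q=(np.abs(X)<60)&(np.abs(Y)<100)&(A[...,2]>.165)&(A[...,2]<.184);print(n,'bar Y',np.round(np.percentile(Y[q],[0,5,50,95,100]),1),q.sum())
E
python3 bar.py
```

```text
scene bar Y [40.3 43.6 70.  75.5 78.4] 202
side bar Y [42.8 47.5 71.6 77.4 78.1] 146
```

Emit:
send_rows --deltas '[{"dx": 0,"dy": 1,"dz": 0,"rx": 0,"ry": 0,"rz": 0},{"dx": 0,"dy": 2,"dz": 0,"rx": 0,"ry": 0,"rz": 0}]'

```text
clock: 4.2
tcp_pos: [0.5339, 0.2414, 0.1742]
orientation: [3.14, 0.028, -0.002]
contact_force: [-2.9, -8.0, 4.8]
grip_width: -0.0002
gripper_force: 4.2
```

Emit:
send_rows --deltas '[{"dx": 0,"dy": 1,"dz": 0,"rx": 0,"ry": 0,"rz": 0},{"dx": 0,"dy": 1,"dz": 0,"rx": 0,"ry": 0,"rz": 0}]'

```text
clock: 4.37
tcp_pos: [0.5339, 0.2414, 0.1742]
orientation: [3.138, 0.027, -0.002]
contact_force: [-3.6, -8.1, 4.4]
grip_width: 0.0
gripper_force: 4.4
```

Emit:
send_rows --deltas '[{"dx": 0,"dy": 1,"dz": 0,"rx": 0,"ry": 0,"rz": 0},{"dx": 0,"dy": 3,"dz": 0,"rx": 0,"ry": 0,"rz": 0},{"dx": 0,"dy": 3,"dz": 0,"rx": 0,"ry": 0,"rz": 0}]'

```text
clock: 4.62
tcp_pos: [0.534, 0.2417, 0.1741]
orientation: [3.134, 0.024, -0.004]
contact_force: [-6.4, -15.7, 10.0]
grip_width: -0.0004
gripper_force: 7.8
```

The stop is reached: the force is rising and the position no longer changes. I back off and head over to the vase.

Emit:
send_rows --deltas '[{"dx": 0,"dy": -15,"dz": 0,"rx": 0,"ry": 0,"rz": 0},{"dx": 0,"dy": -45,"dz": 20,"rx": 0,"ry": 0,"rz": 0},{"dx": 0,"dy": -75,"dz": 48,"rx": 0,"ry": 0,"rz": 0},{"dx": 0,"dy": -107,"dz": 74,"rx": 0,"ry": 0,"rz": 0},{"dx": 0,"dy": -148,"dz": 76,"rx": 0,"ry": 0,"rz": 0}]' --jaw 60

```text
clock: 5.03
tcp_pos: [0.537, 0.1014, 0.2556]
orientation: [-3.136, -0.035, -0.016]
contact_force: [2.2, 0.0, 0.5]
grip_width: 0.0593
gripper_force: 0.0
```

Emit:
send_rows --deltas '[{"dx": 4,"dy": -41,"dz": 0,"rx": 0,"ry": 0,"rz": 0},{"dx": 8,"dy": -82,"dz": 0,"rx": 0,"ry": 0,"rz": 0},{"dx": 12,"dy": -123,"dz": 0,"rx": 0,"ry": 0,"rz": 0},{"dx": 16,"dy": -164,"dz": 0,"rx": 0,"ry": 0,"rz": 0},{"dx": 18,"dy": -205,"dz": 0,"rx": 0,"ry": 0,"rz": 0}]'

```text
clock: 5.45
tcp_pos: [0.5533, -0.1076, 0.2509]
orientation: [-3.14, -0.03, -0.006]
contact_force: [0.7, -0.5, 1.0]
grip_width: 0.0599
gripper_force: 0.0
```

Emit:
send_rows --deltas '[{"dx": 0,"dy": -40,"dz": 0,"rx": 0,"ry": 0,"rz": 0},{"dx": 0,"dy": -80,"dz": 0,"rx": 0,"ry": 0,"rz": 0},{"dx": 0,"dy": -120,"dz": 0,"rx": 0,"ry": 0,"rz": 0},{"dx": 0,"dy": -160,"dz": 0,"rx": 0,"ry": 0,"rz": 0},{"dx": 0,"dy": -200,"dz": 0,"rx": 0,"ry": 0,"rz": 0}]'

```text
clock: 5.87
tcp_pos: [0.5531, -0.3078, 0.2507]
orientation: [-3.141, -0.03, -0.005]
contact_force: [1.4, 0.5, 0.4]
grip_width: 0.0604
gripper_force: 0.0
```

```bash
python3 - <<'E'
from h import *
for n in ('scene','side'):
    f=grab(n,n+'2.png'); np.savez(n+'2.npz',P=pts(f),fr=f['frame'])
f=grab('wrist','wrist2.png');print(r.get_obs()['tcp_pos'],r.get_obs()['joints'],r.get_obs()['orientation'])
A=cv2.imread('pics/scene2.png')[85:275,270:410];B=cv2.imread('pics/side2.png')[180:360,100:330]
k=np.zeros((570,800,3),np.uint8);k[:570,:420]=cv2.resize(A,(420,570));k[:296,421:799]=cv2.resize(B,(378,296));k[300:570,421:781]=cv2.resize(cv2.imread('pics/wrist2.png'),(360,270))
cv2.imwrite('pics/box2.png',k)
E
python3 bar.py
```

```text
[ 0.55176885 -0.31060443  0.25005853] [ 0.54900223  0.40849643 -0.18080229  1.64428355  0.08100105  1.09406192
 -1.21313903] [3.14033295e+00 1.87674213e-02 2.69349115e-03]
scene bar Y [67.4 68.9 71.6 77.2 80.1] 241
side bar Y [71.  71.1 74.2 78.5 79.6] 201
```

View pics/box2.png

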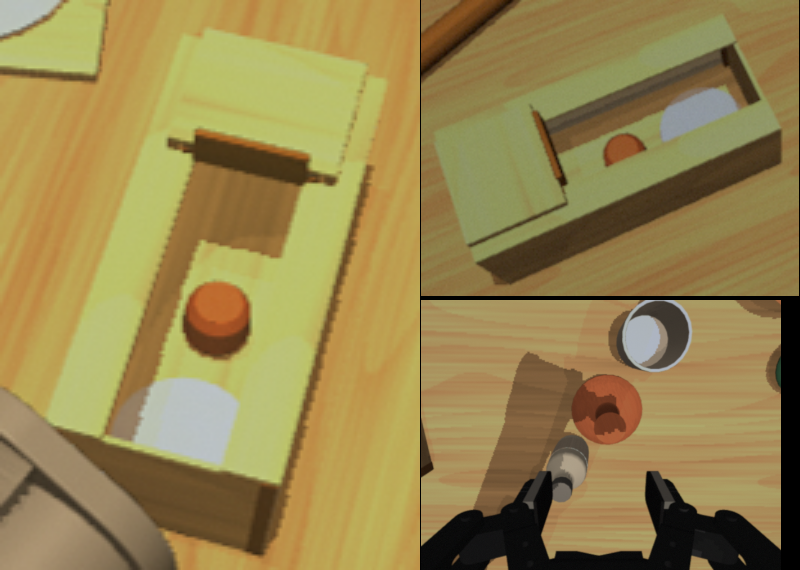

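The cover is home, with the bar against the hood. The bat shows at crop (175,425) in the scene view and (700,118) in the side view, and the jar stands free. Next I fit the bat and the box edges.

```bash
python3 - <<'E'
from h import *
from scipy.optimize import minimize,least_squares
for n in ('scene','side'):
    d=np.load(n+'2.npz');A=d['P'];fr=d['fr'];Z=A[...,2]
    b,g,rd=[fr[...,i].astype(float) for i in range(3)]
    sat=b/np.maximum(rd,1)
    x,y=A[...,0]*1000,A[...,1]*1000
    fl=(Z>-.005)&(Z<.024)&(abs(x-535.5)<85)&(y>-15)&(y<385)
    bat=sat[fl]>(.78)
    X,Y=x[fl],y[fl]
    print(n,fl.sum(),bat.sum(),np.percentile(sat[fl],[5,25,50,75,95]).round(2))
    cost=lambda s:np.mean(np.abs(bat-1/(1+np.exp((np.hypot(X-s[0],Y-s[1])-65)/2))))
    best=min((cost((cx,cy)),cx,cy) for cx in range(515,560,2) for cy in range(20,100,2))
    o=minimize(cost,best[1:],method='Nelder-Mead');print(' bat',o.x.round(1),round(o.fun,4))
    # side walls/outer edges of the box (world): left/right outline per y on roof level
    t=(Z>.138)&(Z<.148)&(abs(x-535)<115)&(y>-15)&(y<385)
    for lo in (-10,40,90,140,190,240,290,340):
        w=t&(y>lo)&(y<lo+50)
        if w.sum()>50:
            xx=np.sort(x[w]); gaps=np.argmax(np.diff(xx)); print('  y',lo+25,xx[[2,-3]].round(1),'slot',xx[gaps].round(1),xx[gaps+1].round(1))
    j=(Z>.035)&(Z<.08)&(rd>b*1.8)&(abs(x-540)<45)&(y>110)&(y<230)&(abs(x-535)<46)
    jp=A[j&(Z>.05)];print(' jar',jp.mean(0).round(4),jp.min(0).round(3),jp.max(0).round(3))
E
```

```text
scene 3290 748 [0.37 0.38 0.5  0.66 1.04]
 bat [556.1  60.9] 0.0232
  y 15 [444.2 635.7] slot 492.6 587.7
  y 65 [443.2 634.6] slot 492.0 586.9
  y 115 [442.7 633.7] slot 490.5 585.8
  y 165 [441.5 632.8] slot 489.3 585.2
  y 215 [440.4 631.7] slot 488.6 584.2
  y 265 [439.5 630.7] slot 550.0 571.1
  y 315 [438.5 629.8] slot 456.5 608.9
  y 365 [437.8 628.8] slot 455.5 608.2
 jar [0.5385 0.1738 0.057 ] [0.513 0.149 0.05 ] [0.565 0.2   0.064]
side 2998 858 [0.42 0.44 0.62 1.04 1.11]
 bat [534.9  59.2] 0.037
  y 15 [440.8 633.9] slot 490.3 584.3
  y 65 [439.9 633.1] slot 489.4 583.4
  y 115 [438.9 632.4] slot 489.3 582.0
  y 165 [437.4 631.5] slot 487.8 580.5
  y 215 [437.3 630. ] slot 487.3 580.1
  y 265 [436. 629.] slot 526.7 579.3
  y 315 [435.2 629.1] slot 458.3 613.4
  y 365 [433.8 627. ] slot 457.8 613.0
 jar [0.5382 0.1784 0.0574] [0.52  0.152 0.05 ] [0.561 0.206 0.064]
```

Emit:
send_rows --deltas '[{"dx": -1,"dy": -18,"dz": -30,"rx": 0,"ry": 0,"rz": 0},{"dx": -1,"dy": -18,"dz": -60,"rx": 0,"ry": 0,"rz": 0},{"dx": -1,"dy": -18,"dz": -90,"rx": 0,"ry": 0,"rz": 0}]'

```text
clock: 6.37
tcp_pos: [0.5524, -0.3233, 0.1602]
orientation: [3.141, 0.032, 0.005]
contact_force: [0.3, 0.9, -0.4]
grip_width: 0.06
gripper_force: 0.0
```

```bash
python3 - <<'E'
from h import *
from scipy.optimize import minimize
print(r.get_obs()['tcp_pos'],r.get_obs()['orientation'])
for n in ('scene','side'):
    d=np.load(n+'1.npz' if n=='scene' else n+'2.npz');A=d['P'];fr=d['fr'].astype(float);Z=A[...,2]
    x,y=A[...,0]*1000,A[...,1]*1000
    fl=(Z>-.005)&(Z<.024)&(abs(x-536)<(46 if n=='scene' else 85))&(y>-15)&(y<130)
    X,Y=x[fl],y[fl];s=(fr[...,0]/np.maximum(fr[...,2],1))[fl];br=fr[...,2][fl]
    print(n,np.histogram(s,np.arange(.3,1.25,.05))[0])
    for th in (.7,.75,.8,.9):
        bat=s>th
        cost=lambda c:np.mean(np.abs(bat-1/(1+np.exp((np.hypot(X-c[0],Y-c[1])-65)/2))))
        best=min((cost((cx,cy)),cx,cy) for cx in range(515,560,2) for cy in range(20,100,2))
        o=minimize(cost,best[1:],method='Nelder-Mead');print(th,bat.sum(),o.x.round(1),round(o.fun,4))
    print('heights of bat px',np.median(Z[fl][s>.8]))
f=cv2.imread('pics/scene2.png')[190:250,285:365];cv2.imwrite('pics/bat.png',cv2.resize(f,(800,600),interpolation=cv2.INTER_CUBIC))
E
```

```text
[ 0.5524263  -0.32325765  0.1601679 ] [3.14097943 0.03162317 0.0049703 ]
scene [  1  13   5  29  40  18  18  27   5   1  26  12  75 185 402  44   0   0]
0.7 750 [541.9  58.2] 0.065
0.75 745 [541.5  57.5] 0.0658
0.8 744 [542.   57.4] 0.066
0.9 706 [540.6  56.1] 0.1012
heights of bat px 0.012013601843952282
side [  0  13 399 114  22  35  73  32  56  20   6  21  17  13  54 452 290   0]
0.7 929 [539.8  59. ] 0.0453
0.75 871 [535.9  59.4] 0.0679
0.8 852 [534.7  59. ] 0.0665
0.9 826 [533.5  59. ] 0.0671
heights of bat px 0.012063067266881444
```

View pics/bat.png

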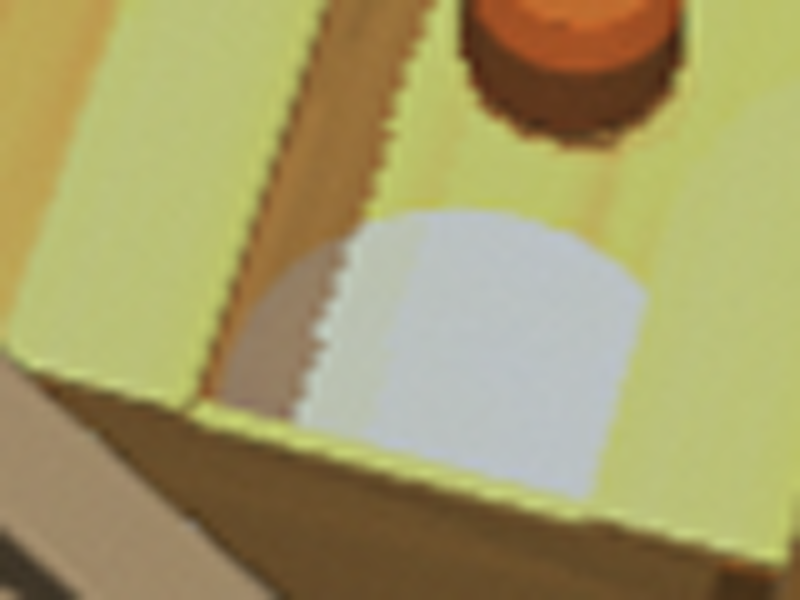

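The bat's far arc is clear in this crop, from (228,375) over (470,210) to (645,293). I fit its circle through those points.

```bash
python3 - <<'E'
from h import *
from scipy.optimize import least_squares
def ray(f,uv,z):
    fl=240/np.tan(np.radians(f['vertical_fov'])/2);uv=np.array(uv,float)
    d=np.c_[(uv[:,0]-f['cx'])/fl,(uv[:,1]-f['cy'])/fl,np.ones(len(uv))]@R.from_rotvec(f['orientation']).as_matrix().T
    o=np.array(f['xyz']);return (o+d*((z-o[2])/d[:,2])[:,None])[:,:2]*1000
f=grab('scene');e=np.array([(228,375),(250,330),(290,280),(340,245),(400,213),(470,210),(540,225),(600,260),(645,293)])
p=ray(f,e/10+[285,190]-.5,.012)
o=least_squares(lambda s:np.hypot(*(p-s).T)-65,[538,60]);print('scene bat',o.x.round(1),o.fun.round(1))
g=grab('side');e=np.array([(662,140),(661,125),(680,100),(700,90),(722,88)])
p=ray(g,(e-[421,0])/1.643+[100,180],.012)
o=least_squares(lambda s:np.hypot(*(p-s).T)-65,[538,60]);print('side bat',o.x.round(1),o.fun.round(1))
print(r.get_obs()['tcp_pos'],r.get_obs()['orientation'])
E
```

```text
scene bat [542.   55.1] [-0.1 -0.9 -0.9 -0.9  2.2  1.3  0.3 -1.7 -0.8]
side bat [533.9  55.3] [ 2.   2.4 -3.7 -1.5  4.8]
[ 0.54899309 -0.32060219  0.15559246] [-3.13614649 -0.03385549  0.01105504]
```

Emit:
send_rows --deltas '[{"dx": 0,"dy": 0,"dz": 0,"rx": 0,"ry": 0,"rz": 0},{"dx": 0,"dy": 0,"dz": 0,"rx": 0,"ry": 0,"rz": 0},{"dx": 0,"dy": 0,"dz": 0,"rx": 0,"ry": 0,"rz": 0}]'

```text
clock: 6.72
tcp_pos: [0.553, -0.3241, 0.1629]
orientation: [3.14, 0.031, 0.006]
contact_force: [0.7, 0.2, -0.1]
grip_width: 0.0601
gripper_force: 0.0
```

```bash
python3 - <<'E'
from h import *
for i in range(4):
    o=r.get_obs();print(o['clock'],o['tcp_pos'].round(4),o['orientation'].round(4),o['contact_force'].round(1),o['qvel'].round(3));r.grab_frame('side')
E
```

```text
6.7167 [ 0.553  -0.3241  0.1629] [3.1398 0.031  0.0062] [ 0.7  0.2 -0.1] [ 0.003  0.002  0.006  0.005  0.    -0.005 -0.   ]
6.7667 [ 0.5527 -0.3244  0.1627] [3.1398 0.0302 0.0058] [-0.  -0.1  0.7] [ 0.005  0.004  0.005  0.009  0.002 -0.001  0.   ]
6.8167 [ 0.5524 -0.3245  0.1624] [3.1399 0.0299 0.0049] [0.6 0.  0.7] [ 0.002  0.007  0.006  0.008  0.    -0.002  0.001]
6.8667 [ 0.5521 -0.3245  0.162 ] [3.1402 0.0295 0.0039] [ 0.1 -0.7  0.5] [ 0.003  0.007  0.005  0.007 -0.001 -0.002  0.001]
```

Emit:
send_rows --deltas '[{"dx": -1,"dy": -4,"dz": -20,"rx": 0,"ry": 0,"rz": 0},{"dx": -1,"dy": -4,"dz": -45,"rx": 0,"ry": 0,"rz": 0},{"dx": -1,"dy": -4,"dz": -70,"rx": 0,"ry": 0,"rz": 0},{"dx": -1,"dy": -4,"dz": -82,"rx": 0,"ry": 0,"rz": 0},{"dx": -1,"dy": -4,"dz": -82,"rx": 0,"ry": 0,"rz": 0}]'

```text
clock: 7.33
tcp_pos: [0.5484, -0.3274, 0.0757]
orientation: [-3.139, -0.029, 0.007]
contact_force: [-0.3, 0.1, 0.3]
grip_width: 0.0597
gripper_force: 0.0
```

```bash
python3 - <<'E'
from h import *
o=r.get_obs();print(o['joints'].round(3),o['tcp_pos'].round(4),o['orientation'].round(4))
grab('wrist','wrist3.png');A=pts(grab('side'))
c=cv2.imread('pics/wrist3.png');s=r.grab_frame('scene')['frame'][300:440,220:380]
k=np.zeros((480,800,3),np.uint8);k[:300,:400]=cv2.resize(c,(400,300));k[:350,400:]=cv2.resize(s,(400,350));cv2.imwrite('pics/g3.png',k)
E
```

```text
[ 0.557  0.613 -0.159  1.758  0.129  0.786 -1.218] [ 0.5484 -0.3274  0.0757] [-3.1391 -0.0293  0.0069]
```

View pics/g3.png

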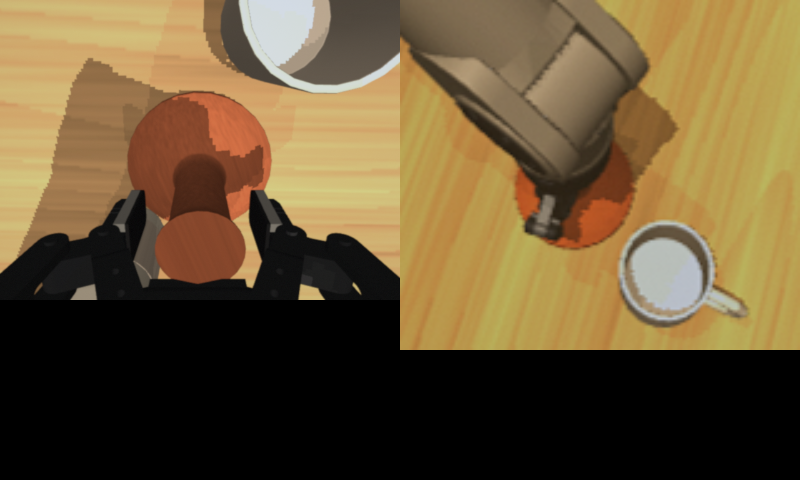

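The neck sits between the pads; the bottle is just outside the left finger and clear of it. I centre and close.

Emit:
send_rows --deltas '[{"dx": 3,"dy": 0,"dz": 4,"rx": 0,"ry": 0,"rz": 0},{"dx": 3,"dy": 0,"dz": 4,"rx": 0,"ry": 0,"rz": 0}]'

```text
clock: 7.65
tcp_pos: [0.5551, -0.3289, 0.0847]
orientation: [3.14, 0.029, 0.006]
contact_force: [0.7, -0.2, 0.2]
grip_width: 0.0602
gripper_force: 0.0
```

Emit:
send_rows --deltas '[{"dx": 0,"dy": 0,"dz": 0,"rx": 0,"ry": 0,"rz": 0},{"dx": 0,"dy": 0,"dz": 0,"rx": 0,"ry": 0,"rz": 0},{"dx": 0,"dy": 0,"dz": 0,"rx": 0,"ry": 0,"rz": 0},{"dx": 0,"dy": 0,"dz": 0,"rx": 0,"ry": 0,"rz": 0},{"dx": 0,"dy": 0,"dz": 0,"rx": 0,"ry": 0,"rz": 0}]' --jaw 20 --newtons 80

```text
clock: 8.07
tcp_pos: [0.5535, -0.3286, 0.0834]
orientation: [3.141, 0.029, 0.001]
contact_force: [-0.7, 1.2, 6.0]
grip_width: 0.0308
gripper_force: 75.7
```

Emit:
send_rows --deltas '[{"dx": 0,"dy": 0,"dz": 10,"rx": 0,"ry": 0,"rz": 0},{"dx": 0,"dy": 0,"dz": 35,"rx": 0,"ry": 0,"rz": 0},{"dx": 0,"dy": 0,"dz": 70,"rx": 0,"ry": 0,"rz": 0},{"dx": 0,"dy": 0,"dz": 108,"rx": 0,"ry": 0,"rz": 0},{"dx": 0,"dy": 0,"dz": 146,"rx": 0,"ry": 0,"rz": 0}]'

```text
clock: 8.48
tcp_pos: [0.5521, -0.3278, 0.2294]
orientation: [-3.14, -0.029, 0.003]
contact_force: [0.5, -0.6, -3.0]
grip_width: 0.0308
gripper_force: 77.3
```

Emit:
send_rows --deltas '[{"dx": 0,"dy": 0,"dz": 38,"rx": 0,"ry": 0,"rz": 0},{"dx": 0,"dy": 0,"dz": 76,"rx": 0,"ry": 0,"rz": 0},{"dx": 0,"dy": 0,"dz": 100,"rx": 0,"ry": 0,"rz": 0},{"dx": 0,"dy": 0,"dz": 100,"rx": 0,"ry": 0,"rz": 0}]'

```text
clock: 8.82
tcp_pos: [0.5551, -0.3292, 0.3355]
orientation: [3.137, 0.029, 0.014]
contact_force: [0.3, -0.4, -2.5]
grip_width: 0.0309
gripper_force: 77.2
```

```bash
cat > path.py <<'E'
from plan import *
import plan
from scipy.sparse import coo_matrix
from scipy.sparse.csgraph import dijkstra
plan.xs=xs=np.arange(-50,51,2.);plan.zs=zs=np.arange(12,215,3.);plan.ts=ts=np.radians(np.arange(-2,47,2))
C=grid(91,0);np.save('C.npy',C)
ix=np.arange(C.size).reshape(C.shape);gi=ix[25,0,1]
for tm in (36,40,44):
    D=C.copy();D[:,:,np.degrees(ts)>tm+.1]=-9
    ok=D>1;I,J,W=[],[],[]
    cost=1/np.clip(D,1,14)**2+.003
    sl=lambda d,n:(slice(max(0,-d),n-max(0,d)),slice(max(0,d),n-max(0,-d)))
    for a in (-1,0,1):
     for b in (-1,0,1):
      for c in (-1,0,1):
        if (a,b,c)==(0,0,0):continue
        s=[sl(d,n) for d,n in zip((a,b,c),C.shape)];p=tuple(q[0] for q in s);t=tuple(q[1] for q in s)
        m=ok[p]&ok[t];I.append(ix[p][m]);J.append(ix[t][m]);W.append(((cost[p]+cost[t])/2*np.sqrt(4*a*a+9*b*b+16*c*c))[m])
    G=coo_matrix((np.concatenate(W),(np.concatenate(I),np.concatenate(J))),shape=(C.size,)*2).tocsr()
    d,pr=dijkstra(G,indices=gi,return_predecessors=True)
    top=ix[:,-1,:].ravel();s=top[np.argmin(d[top])]
    if not np.isfinite(d[s]):print(tm,'none');continue
    k=[s]
    while k[-1]!=gi:k.append(pr[k[-1]])
    u=np.unravel_index(k,C.shape);pa=np.c_[xs[u[0]],zs[u[1]],np.degrees(ts[u[2]]),C[u]]
    print(tm,'min clear',pa[:,3].min());np.save(f'path{tm}.npy',pa);print(pa[::3].round(1).tolist())
E
python3 path.py; python3 -c "
from h import *
o=r.get_obs();print(o['joints'].round(3),o['tcp_pos'].round(4),o['orientation'].round(4),o['contact_force'].round(1))"
```

```text
36 min clear 6.526780675601392
[[-22.0, 213.0, 36.0, 47.9], [-22.0, 204.0, 36.0, 40.0], [-22.0, 195.0, 36.0, 32.6], [-22.0, 186.0, 36.0, 26.3], [-22.0, 177.0, 36.0, 21.1], [-22.0, 168.0, 36.0, 16.2], [-22.0, 159.0, 36.0, 14.9], [-20.0, 150.0, 36.0, 14.0], [-18.0, 141.0, 36.0, 13.8], [-12.0, 132.0, 36.0, 10.9], [-6.0, 123.0, 36.0, 8.8], [0.0, 114.0, 32.0, 7.7], [4.0, 105.0, 26.0, 6.6], [4.0, 96.0, 20.0, 9.7], [0.0, 87.0, 14.0, 17.8], [0.0, 78.0, 8.0, 23.3], [0.0, 69.0, 4.0, 27.7], [0.0, 60.0, 4.0, 27.0], [0.0, 51.0, 4.0, 26.4], [0.0, 42.0, 4.0, 24.1], [0.0, 33.0, 2.0, 25.3], [0.0, 24.0, 0.0, 25.5], [0.0, 15.0, 0.0, 16.8]]
40 min clear 6.526780675601392
[[-20.0, 213.0, 38.0, 45.9], [-20.0, 204.0, 38.0, 38.0], [-20.0, 195.0, 38.0, 30.6], [-20.0, 186.0, 38.0, 24.5], [-20.0, 177.0, 38.0, 18.9], [-20.0, 168.0, 38.0, 14.2], [-20.0, 159.0, 38.0, 13.6], [-20.0, 150.0, 38.0, 14.8], [-18.0, 141.0, 38.0, 14.3], [-12.0, 132.0, 38.0, 11.6], [-6.0, 123.0, 38.0, 10.1], [0.0, 114.0, 32.0, 7.7], [4.0, 105.0, 26.0, 6.6], [4.0, 96.0, 20.0, 9.7], [0.0, 87.0, 14.0, 17.8], [0.0, 78.0, 8.0, 23.3], [0.0, 69.
[... 205 characters left out ...]
 38.0, 45.9], [-20.0, 204.0, 38.0, 38.0], [-20.0, 195.0, 38.0, 30.6], [-20.0, 186.0, 38.0, 24.5], [-20.0, 177.0, 38.0, 18.9], [-20.0, 168.0, 38.0, 14.2], [-20.0, 159.0, 38.0, 13.6], [-20.0, 150.0, 38.0, 14.8], [-18.0, 141.0, 38.0, 14.3], [-12.0, 132.0, 38.0, 11.6], [-6.0, 123.0, 38.0, 10.1], [0.0, 114.0, 32.0, 7.7], [4.0, 105.0, 26.0, 6.6], [4.0, 96.0, 20.0, 9.7], [0.0, 87.0, 14.0, 17.8], [0.0, 78.0, 8.0, 23.3], [0.0, 69.0, 4.0, 27.7], [0.0, 60.0, 4.0, 27.0], [0.0, 51.0, 4.0, 26.4], [0.0, 42.0, 4.0, 24.1], [0.0, 33.0, 2.0, 25.3], [0.0, 24.0, 0.0, 25.5], [0.0, 15.0, 0.0, 16.8]]
[ 0.569  0.364 -0.177  1.513  0.067  1.26  -1.169] [ 0.5551 -0.3292  0.3355] [3.1367 0.0288 0.0144] [ 0.3 -0.4 -2.5]
```

Emit:
send_rows --deltas '[{"dx": 0,"dy": 15,"dz": 0,"rx": 0,"ry": 3,"rz": 0},{"dx": 2,"dy": 40,"dz": 0,"rx": 0,"ry": 7,"rz": 0},{"dx": 4,"dy": 70,"dz": 0,"rx": 0,"ry": 12,"rz": 0},{"dx": 6,"dy": 105,"dz": 0,"rx": 0,"ry": 17,"rz": 0},{"dx": 8,"dy": 140,"dz": 0,"rx": 0,"ry": 22,"rz": 0}]'

```text
clock: 9.23
tcp_pos: [0.5605, -0.1874, 0.328]
orientation: [-3.079, -0.026, 0.606]
contact_force: [1.2, 0.5, -3.7]
grip_width: 0.0309
gripper_force: 77.3
```

Emit:
send_rows --deltas '[{"dx": 1,"dy": 35,"dz": 0,"rx": 0,"ry": 5,"rz": 0},{"dx": 2,"dy": 70,"dz": 0,"rx": 0,"ry": 10,"rz": 0},{"dx": 3,"dy": 105,"dz": 0,"rx": 0,"ry": 14,"rz": 0},{"dx": 4,"dy": 140,"dz": 0,"rx": 0,"ry": 16,"rz": 0},{"dx": 5,"dy": 170,"dz": 0,"rx": 0,"ry": 16,"rz": 0}]'

```text
clock: 9.65
tcp_pos: [0.5661, -0.0152, 0.3251]
orientation: [-2.961, -0.032, 1.029]
contact_force: [-0.4, 1.2, -3.1]
grip_width: 0.0311
gripper_force: 77.3
```

Emit:
send_rows --deltas '[{"dx": 0,"dy": 25,"dz": 0,"rx": 0,"ry": 0,"rz": 0},{"dx": 0,"dy": 50,"dz": 0,"rx": 0,"ry": 0,"rz": 0},{"dx": 0,"dy": 70,"dz": 0,"rx": 0,"ry": 0,"rz": 0},{"dx": 0,"dy": 77,"dz": 0,"rx": 0,"ry": 0,"rz": 0},{"dx": 0,"dy": 77,"dz": 0,"rx": 0,"ry": 0,"rz": 0}]'

```text
clock: 10.07
tcp_pos: [0.5657, 0.0609, 0.3275]
orientation: [-2.964, -0.034, 1.022]
contact_force: [0.6, -1.0, -3.6]
grip_width: 0.0306
gripper_force: 77.4
```

```bash
cat > st.py <<'E'
from h import *
o=r.get_obs();M=R.from_rotvec(o['orientation']).as_matrix();print('toolz',M[:,2].round(3),'tooly',M[:,1].round(3),'tilt',np.degrees(np.arctan2(-M[0,2],-M[2,2])).round(2))
print(o['joints'].round(3),o['tcp_pos'].round(4),o['contact_force'].round(1))
E
python3 st.py;python3 - <<'E'
from h import *
from scipy.optimize import least_squares
f=grab('scene','scene4.png');g=grab('side','side4.png')
o=r.get_obs();t=o['tcp_pos'];M=R.from_rotvec(o['orientation']).as_matrix()
# vase points: fit revolve axis in tool frame
rr=[];prof=np.array([(0,0),(42,0),(55,8),(55,18),(42,30),(18,42),(15,50),(15,104),(19,116)],float)
Q=[]
for F in (f,g):
    A=pts(F);c=F['frame'].astype(int);m=(c[...,2]>1.6*c[...,1])&(c[...,2]>60)&(np.linalg.norm(A-(t+M[:,2]*.055),axis=-1)<.095)
    Q.append((A[m]-t)@M*1000);print(m.sum())
q=np.vstack(Q)
from plan import dens
P=dens(prof,1.)
from scipy.spatial import cKDTree
T=cKDTree(P)
def res(s):
    # s: tilt a about tool y, b about tool x, foot pos x,y,z in tool frame
    up=R.from_euler('yx',s[:2],degrees=True).apply([0,0,-1.]);d=q-s[2:];h=d@up;rho=np.linalg.norm(d-h[:,None]*up,axis=1);return T.query(np.c_[rho,h])[0]
s=least_squares(res,[0,0,0,0,83],loss='soft_l1',f_scale=2.);print('tilt rel deg, foot in tool',s.x.round(1),'res',np.median(s.fun).round(2))
for qq in Q:
    if len(qq)>40:
        q=qq;s=least_squares(res,[0,0,0,0,83],loss='soft_l1',f_scale=2.);print(' ',len(q),s.x.round(1),np.median(s.fun).round(2))
k=np.zeros((480,800,3),np.uint8);k[:480,:400]=cv2.resize(f['frame'][100:340,220:420],(400,480));k[:400,400:]=cv2.resize(g['frame'][100:300,180:380],(400,400));cv2.imwrite('pics/v4.png',k)
E
```

```text
toolz [-0.616 -0.001 -0.787] tooly [ 0.018 -1.    -0.013] tilt 38.06
[-0.04   0.626 -0.206  1.272 -0.032  1.902 -1.797] [0.5657 0.0609 0.3275] [ 0.6 -1.  -3.6]
1703
1882
tilt rel deg, foot in tool [ 2.6  0.2  4.9 -2.8 83.2] res 0.99
  1703 [ 2.1  0.8  5.7 -3.5 82.8] 0.95
  1882 [ 2.8  0.3  4.3 -1.9 83.5] 0.91
```

View pics/v4.png

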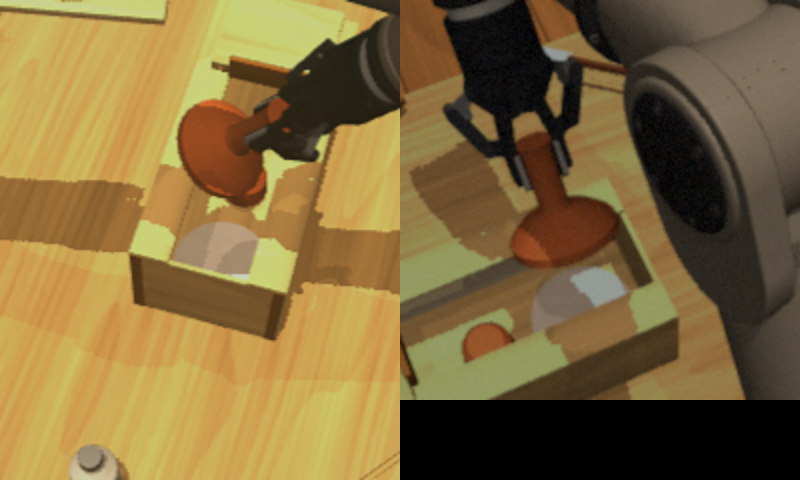

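The vase hangs over the slot, in the scene view at (225,150), foot toward the robot. It has pivoted about 2.5° in the grip, which I'll compensate for, and I'll grip harder.

```bash
python3 - <<'E'
import numpy as np
from plan import *
rel=2.6;pts=np.vstack([V,grip(91,np.radians(rel))])
w=[(-22,213,35.4),(-22,180,35.4),(-21,159,35.4),(-20,150,35.4),(-18,141,35.4),(-12,132,35.4),(-6,123,35.4),(0,114,32),(4,105,26),(4,96,20),(0,87,14),(0,78,8),(0,69,4),(0,40,0),(0,20,0),(0,14,0),(0,12,0)]
prev=(565.7,60.9,327.5,38.06)
for i,(x,z,t) in enumerate(w):
    f=np.radians(t+rel);X=538+x-4.9*np.cos(f)+83.2*np.sin(f);Z=z+4.9*np.sin(f)+83.2*np.cos(f)
    c=min(clear(pts,*(np.array(w[max(i-1,0)][:2])*(1-s)+np.array(w[i][:2])*s),np.radians(w[max(i-1,0)][2]*(1-s)+t*s))[0] for s in np.linspace(0,1,6))
    print((x,z,t),'TCP',X.round(1),Z.round(1),'tool',t+rel,'d',(X-prev[0]).round(1),(Z-prev[2]).round(1),'clear',c.round(1));prev=(X,0,Z)
E
```

```text
(-22, 213, 35.4) TCP 563.4 281.6 tool 38.0 d -2.3 -45.9 clear 48.2
(-22, 180, 35.4) TCP 563.4 248.6 tool 38.0 d 0.0 -33.0 clear 22.9
(-21, 159, 35.4) TCP 564.4 227.6 tool 38.0 d 1.0 -21.0 clear 13.7
(-20, 150, 35.4) TCP 565.4 218.6 tool 38.0 d 1.0 -9.0 clear 13.4
(-18, 141, 35.4) TCP 567.4 209.6 tool 38.0 d 2.0 -9.0 clear 13.7
(-12, 132, 35.4) TCP 573.4 200.6 tool 38.0 d 6.0 -9.0 clear 10.6
(-6, 123, 35.4) TCP 579.4 191.6 tool 38.0 d 6.0 -9.0 clear 8.3
(0, 114, 32) TCP 581.2 185.3 tool 34.6 d 1.8 -6.3 clear 7.7
(4, 105, 26) TCP 577.5 180.4 tool 28.6 d -3.7 -4.9 clear 5.8
(4, 96, 20) TCP 569.4 174.7 tool 22.6 d -8.1 -5.7 clear 6.6
(0, 87, 14) TCP 557.1 168.1 tool 16.6 d -12.4 -6.6 clear 9.7
(0, 78, 8) TCP 548.5 160.7 tool 10.6 d -8.6 -7.5 clear 17.8
(0, 69, 4) TCP 542.7 152.2 tool 6.6 d -5.8 -8.5 clear 23.3
(0, 40, 0) TCP 536.9 123.3 tool 2.6 d -5.8 -28.9 clear 27.7
(0, 20, 0) TCP 536.9 103.3 tool 2.6 d 0.0 -20.0 clear 19.2
(0, 14, 0) TCP 536.9 97.3 tool 2.6 d 0.0 -6.0 clear 13.3
(0, 12, 0) TCP 536.9 95.3 tool 2.6 d 0.0 -2.0 clear 11.3
```

Emit:
send_rows --deltas '[{"dx": 0,"dy": -2,"dz": -8,"rx": 0,"ry": 0,"rz": 0},{"dx": -1,"dy": -4,"dz": -22,"rx": 0,"ry": 0,"rz": 0},{"dx": -2,"dy": -5,"dz": -36,"rx": 0,"ry": 0,"rz": 0},{"dx": -2,"dy": -5,"dz": -45,"rx": 0,"ry": 0,"rz": 0},{"dx": -2,"dy": -5,"dz": -45,"rx": 0,"ry": 0,"rz": 0}]' --newtons 115

```text
clock: 10.58
tcp_pos: [0.5634, 0.0518, 0.2809]
orientation: [-2.963, -0.023, 1.026]
contact_force: [0.2, -0.1, -3.0]
grip_width: 0.0303
gripper_force: 110.6
```

```bash
python3 st.py
```

```text
toolz [-0.619  0.    -0.786] tooly [ 0.012 -1.    -0.01 ] tilt 38.21
[-0.028  0.654 -0.203  1.33  -0.02   1.821 -1.784] [0.5634 0.0518 0.2809] [ 0.2 -0.1 -3. ]
```

Emit:
send_rows --deltas '[{"dx": 0,"dy": 2,"dz": -15,"rx": 0,"ry": 0,"rz": 0},{"dx": 0,"dy": 3,"dz": -33,"rx": 0,"ry": 0,"rz": 0},{"dx": 1,"dy": 3,"dz": -53,"rx": 0,"ry": 0,"rz": 0},{"dx": 2,"dy": 3,"dz": -62,"rx": 0,"ry": 0,"rz": 0},{"dx": 2,"dy": 3,"dz": -62,"rx": 0,"ry": 0,"rz": 0}]'

```text
clock: 11.0
tcp_pos: [0.5655, 0.0559, 0.2196]
orientation: [-2.963, -0.026, 1.026]
contact_force: [-0.2, -0.4, -3.6]
grip_width: 0.0305
gripper_force: 110.6
```

```bash
cat > vm.py <<'E'
from h import *
from scipy.optimize import least_squares
from scipy.spatial import cKDTree
from plan import dens
o=r.get_obs();t=o['tcp_pos'];M=R.from_rotvec(o['orientation']).as_matrix()
prof=np.array([(0,0),(42,0),(55,8),(55,18),(42,30),(18,42),(15,50),(15,104),(19,116)],float)
T=cKDTree(dens(prof,1.))
for n in ('scene','side'):
    F=grab(n);A=pts(F);c=F['frame'].astype(int);m=(c[...,2]>1.6*c[...,1])&(c[...,2]>60)&(np.linalg.norm(A-(t+M[:,2]*.055),axis=-1)<.095)
    q=(A[m]-t)@M*1000
    def res(s):
        up=R.from_euler('yx',s[:2],degrees=True).apply([0,0,-1.]);d=q-s[2:];h=d@up;rho=np.linalg.norm(d-h[:,None]*up,axis=1);return T.query(np.c_[rho,h])[0]
    s=least_squares(res,[2.6,0,4.9,-2.8,83],loss='soft_l1',f_scale=2.).x
    up=M@R.from_euler('yx',s[:2],degrees=True).apply([0,0,-1.])
    print(n,m.sum(),s.round(1),'foot world',(t*1000+M@s[2:]).round(1),'up',up.round(3))
E
python3 st.py; python3 vm.py
```

```text
toolz [-0.618 -0.    -0.786] tooly [ 0.014 -1.    -0.011] tilt 38.19
[-0.031  0.71  -0.204  1.374 -0.01   1.721 -1.783] [0.5655 0.0559 0.2196] [-0.2 -0.4 -3.6]
scene 1417 [ 1.6  0.9  5.1 -0.1 82.4] foot world [518.6  56.1 151.6] up [ 0.596 -0.016  0.802]
side 1569 [ 2.3 -0.1  2.6 -0.7 81.8] foot world [516.9  56.6 153.7] up [0.587 0.001 0.81 ]
```

Emit:
send_rows --deltas '[{"dx": 2,"dy": 1,"dz": -10,"rx": 0,"ry": 0,"rz": 0},{"dx": 5,"dy": 1,"dz": -14.5,"rx": 0,"ry": 0,"rz": 0},{"dx": 8,"dy": 1,"dz": -19,"rx": 0,"ry": 0,"rz": 0},{"dx": 11,"dy": 1,"dz": -23.5,"rx": 0,"ry": 0,"rz": 0},{"dx": 14,"dy": 1,"dz": -28,"rx": 0,"ry": 0,"rz": 0}]'

```text
clock: 11.52
tcp_pos: [0.5806, 0.0576, 0.1929]
orientation: [-2.965, -0.027, 1.021]
contact_force: [0.7, -0.0, -3.2]
grip_width: 0.0303
gripper_force: 110.6
```

Emit:
send_rows --deltas '[{"dx": 0,"dy": 0,"dz": 0,"rx": 0,"ry": 0,"rz": 0}]'

```text
clock: 11.6
tcp_pos: [0.5804, 0.0576, 0.1921]
orientation: [-2.964, -0.027, 1.022]
contact_force: [-0.7, 0.1, -4.1]
grip_width: 0.0303
gripper_force: 110.6
```

```bash
python3 st.py; python3 vm.py
```

```text
toolz [-0.616 -0.    -0.787] tooly [ 0.015 -1.    -0.011] tilt 38.05
[-0.036  0.758 -0.2    1.349 -0.003  1.696 -1.78 ] [0.5804 0.0576 0.1921] [-0.7  0.1 -4.1]
scene 1366 [ 1.9  0.9  5.5 -0.2 82.3] foot world [534.   57.8 123.9] up [ 0.589 -0.016  0.808]
side 1474 [ 2.2  0.1  2.4 -0.5 83. ] foot world [531.1  58.1 125.2] up [ 0.586 -0.003  0.81 ]
```

Emit:
send_rows --deltas '[{"dx": 1,"dy": 0,"dz": -7,"rx": 0,"ry": -3.5,"rz": 0},{"dx": -1,"dy": 0,"dz": -9.5,"rx": 0,"ry": -6.5,"rz": 0},{"dx": -3,"dy": 0,"dz": -12,"rx": 0,"ry": -9.5,"rz": 0},{"dx": -7,"dy": 0,"dz": -15,"rx": 0,"ry": -12.5,"rz": 0},{"dx": -11,"dy": 0,"dz": -17.5,"rx": 0,"ry": -15.5,"rz": 0}]'

```text
clock: 12.12
tcp_pos: [0.5691, 0.0577, 0.1762]
orientation: [-3.078, -0.029, 0.608]
contact_force: [-0.7, -0.6, -3.8]
grip_width: 0.0301
gripper_force: 110.6
```

Emit:
send_rows --deltas '[{"dx": 0,"dy": 0,"dz": 0,"rx": 0,"ry": 0,"rz": 0}]'

```text
clock: 12.2
tcp_pos: [0.5675, 0.0578, 0.1771]
orientation: [-3.078, -0.03, 0.61]
contact_force: [-0.6, 0.3, -3.0]
grip_width: 0.0304
gripper_force: 110.7
```

```bash
python3 st.py; python3 vm.py
```

```text
toolz [-0.381 -0.    -0.924] tooly [ 0.018 -1.    -0.007] tilt 22.41
[-0.026  0.596 -0.216  1.58   0.035  1.36  -1.795] [0.5675 0.0578 0.1771] [-0.6  0.3 -3. ]
scene 1187 [ 0.7  0.5  3.2 -0.5 82.7] foot world [539.   58.4  99.4] up [ 0.37  -0.009  0.929]
side 1560 [ 0.9 -0.5  1.8 -0.3 83.1] foot world [537.6  58.2  99.6] up [0.367 0.009 0.93 ]
```

```bash
python3 - <<'E'
from plan import *
for rel in (1,2.5):
    pts=np.vstack([V,grip(91,np.radians(rel))])
    a=(0.5,99.5,21.6)
    print(rel,clear(pts,a[0],a[1],np.radians(a[2])))
    for w in [[a,(3,97,20),(2,91,15),(0,82,9),(0,69,4),(0,40,0)],[a,(2.5,97,18),(1,91,13),(0,82,8),(0,69,4),(0,40,0)]]:
        for p,q in zip(w,w[1:]):
            f=np.radians(q[2]+1.5);print(q,'dTCP',(538+q[0]-2.5*np.cos(f)+83*np.sin(f)-567.5).round(1),(q[1]+2.5*np.sin(f)+83*np.cos(f)-177.1).round(1),'clr',min(clear(pts,*(np.array(p[:2])*(1-s)+np.array(q[:2])*s),np.radians(p[2]*(1-s)+q[2]*s))[0] for s in np.linspace(0,1,6)).round(1))
E
```

```text
1 (np.float64(4.716415209203631), np.float64(72.03876878724353))
(3, 97, 20) dTCP 1.6 -2.0 clr 4.7
(2, 91, 15) dTCP -6.3 -5.8 clr 8.3
(0, 82, 9) dTCP -16.8 -13.0 clr 15.2
(0, 69, 4) dTCP -24.0 -25.2 clr 22.7
(0, 40, 0) dTCP -29.8 -54.1 clr 27.7
(2.5, 97, 18) dTCP -1.7 -1.0 clr 4.7
(1, 91, 13) dTCP -10.1 -5.1 clr 8.7
(0, 82, 8) dTCP -18.3 -12.8 clr 15.5
(0, 69, 4) dTCP -24.0 -25.2 clr 23.9
(0, 40, 0) dTCP -29.8 -54.1 clr 27.7
2.5 (np.float64(4.716415209203631), np.float64(72.03876878724353))
(3, 97, 20) dTCP 1.6 -2.0 clr 4.7
(2, 91, 15) dTCP -6.3 -5.8 clr 8.3
(0, 82, 9) dTCP -16.8 -13.0 clr 15.2
(0, 69, 4) dTCP -24.0 -25.2 clr 22.7
(0, 40, 0) dTCP -29.8 -54.1 clr 27.7
(2.5, 97, 18) dTCP -1.7 -1.0 clr 4.7
(1, 91, 13) dTCP -10.1 -5.1 clr 8.7
(0, 82, 8) dTCP -18.3 -12.8 clr 15.5
(0, 69, 4) dTCP -24.0 -25.2 clr 23.9
(0, 40, 0) dTCP -29.8 -54.1 clr 27.7
```

Emit:
send_rows --deltas '[{"dx": 1,"dy": 0,"dz": -2,"rx": 0,"ry": -1.4,"rz": 0},{"dx": -6.5,"dy": 0,"dz": -6,"rx": 0,"ry": -6.4,"rz": 0},{"dx": -17,"dy": 0,"dz": -13,"rx": 0,"ry": -12.4,"rz": 0},{"dx": -24,"dy": 0,"dz": -25,"rx": 0,"ry": -17.4,"rz": 0},{"dx": -29,"dy": 0,"dz": -40,"rx": 0,"ry": -21,"rz": 0}]'

```text
clock: 12.72
tcp_pos: [0.5401, 0.0578, 0.1365]
orientation: [-3.141, -0.029, 0.035]
contact_force: [-0.2, 0.4, -3.8]
grip_width: 0.0303
gripper_force: 110.8
```

Emit:
send_rows --deltas '[{"dx": 0,"dy": 0,"dz": 0,"rx": 0,"ry": 0,"rz": 0},{"dx": 0,"dy": 0,"dz": 0,"rx": 0,"ry": 0,"rz": 0}]'

```text
clock: 12.88
tcp_pos: [0.5392, 0.0575, 0.1356]
orientation: [3.141, 0.029, -0.048]
contact_force: [1.2, -0.5, -3.0]
grip_width: 0.0305
gripper_force: 110.8
```

```bash
python3 st.py; python3 vm.py; python3 - <<'E'
from h import *
f=grab('scene');g=grab('side')
k=np.zeros((480,800,3),np.uint8);k[:480,:400]=cv2.resize(f['frame'][100:340,220:420],(400,480));k[:400,400:]=cv2.resize(g['frame'][150:300,200:350],(400,400));cv2.imwrite('pics/v5.png',k)
E
```

```text
toolz [-0.031 -0.001 -1.   ] tooly [ 0.019 -1.     0.   ] tilt 1.75
[-0.038  0.416 -0.224  1.936  0.113  0.832 -1.875] [0.5392 0.0575 0.1356] [ 1.2 -0.5 -3. ]
scene 905 [ 0.7  0.   1.7 -0.6 83.5] foot world [538.4  58.   52.1] up [0.018 0.    1.   ]
side 823 [-2.1 -2.2  1.9 -1.5 82.5] foot world [538.6  59.   53. ] up [0.067 0.039 0.997]
```

View pics/v5.png

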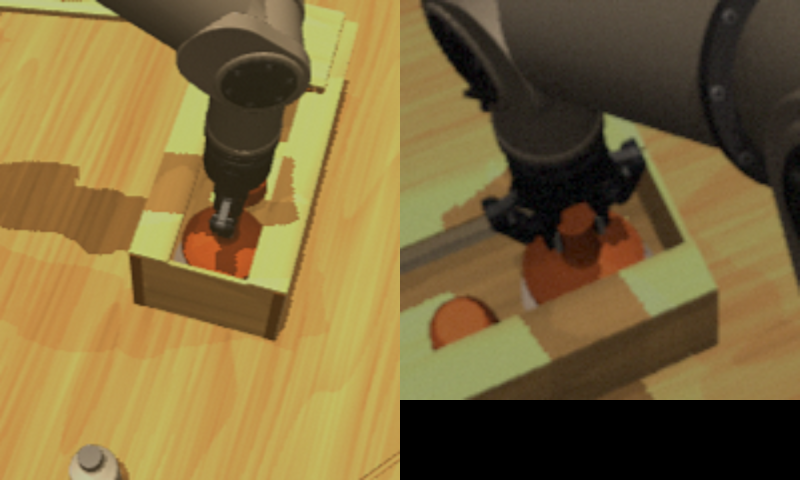

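The vase is through the slot and nearly upright over the bat, in the scene view at (220,240); the jar is untouched. I lower it.

Emit:
send_rows --deltas '[{"dx": 0,"dy": 0,"dz": -10,"rx": 0,"ry": -1,"rz": 0},{"dx": 0,"dy": 0,"dz": -20,"rx": 0,"ry": -1,"rz": 0},{"dx": 0,"dy": 0,"dz": -30,"rx": 0,"ry": -1,"rz": 0},{"dx": 0,"dy": 0,"dz": -35,"rx": 0,"ry": -1,"rz": 0},{"dx": 0,"dy": 0,"dz": -35,"rx": 0,"ry": -1,"rz": 0}]'

```text
clock: 13.5
tcp_pos: [0.5394, 0.0575, 0.0991]
orientation: [3.141, 0.029, -0.019]
contact_force: [-0.6, 0.0, -3.5]
grip_width: 0.0306
gripper_force: 110.8
```

Emit:
send_rows --deltas '[{"dx": 0,"dy": 0,"dz": -1,"rx": 0,"ry": 0,"rz": 0},{"dx": 0,"dy": 0,"dz": -2,"rx": 0,"ry": 0,"rz": 0},{"dx": 0,"dy": 0,"dz": -2,"rx": 0,"ry": 0,"rz": 0}]'

```text
clock: 13.75
tcp_pos: [0.5404, 0.0577, 0.099]
orientation: [-3.141, -0.029, 0.013]
contact_force: [-0.2, -0.2, -3.6]
grip_width: 0.0305
gripper_force: 110.8
```

```bash
python3 st.py
```

```text
toolz [-0.008  0.    -1.   ] tooly [ 0.019 -1.    -0.   ] tilt 0.48
[-0.049  0.46  -0.214  1.973  0.139  0.73  -1.899] [0.5404 0.0577 0.099 ] [-0.2 -0.2 -3.6]
```

Emit:
send_rows --deltas '[{"dx": -1,"dy": 0,"dz": -1,"rx": 0,"ry": 0,"rz": 0},{"dx": -1.5,"dy": 0,"dz": -1.5,"rx": 0,"ry": 0,"rz": 0},{"dx": -1.5,"dy": 0,"dz": -1.5,"rx": 0,"ry": 0,"rz": 0}]'

```text
clock: 14.0
tcp_pos: [0.5385, 0.0576, 0.0974]
orientation: [3.141, 0.029, -0.014]
contact_force: [-0.5, -0.0, -3.8]
grip_width: 0.0304
gripper_force: 110.8
```

Emit:
send_rows --deltas '[{"dx": 0,"dy": 0,"dz": -0.7,"rx": 0,"ry": 0,"rz": 0},{"dx": 0,"dy": 0,"dz": -1,"rx": 0,"ry": 0,"rz": 0},{"dx": 0,"dy": 0,"dz": -1,"rx": 0,"ry": 0,"rz": 0}]'

```text
clock: 14.25
tcp_pos: [0.5386, 0.0576, 0.0963]
orientation: [-3.141, -0.029, 0.014]
contact_force: [0.1, 0.5, -2.6]
grip_width: 0.0304
gripper_force: 110.8
```

Emit:
send_rows --deltas '[{"dx": 0,"dy": 0,"dz": -0.5,"rx": 0,"ry": 0,"rz": 0},{"dx": 0,"dy": 0,"dz": -1,"rx": 0,"ry": 0,"rz": 0},{"dx": 0,"dy": 0,"dz": -1,"rx": 0,"ry": 0,"rz": 0}]'

```text
clock: 14.5
tcp_pos: [0.5387, 0.0577, 0.0955]
orientation: [-3.141, -0.029, 0.014]
contact_force: [-1.5, -0.1, -0.8]
grip_width: 0.0302
gripper_force: 110.6
```

Emit:
send_rows --deltas '[{"dx": 0,"dy": 0,"dz": -0.5,"rx": 0,"ry": 0,"rz": 0},{"dx": 0,"dy": 0,"dz": -0.7,"rx": 0,"ry": 0,"rz": 0},{"dx": 0,"dy": 0,"dz": -0.7,"rx": 0,"ry": 0,"rz": 0}]'

```text
clock: 14.75
tcp_pos: [0.5389, 0.0578, 0.0956]
orientation: [-3.141, -0.029, 0.013]
contact_force: [-4.1, -0.7, 7.2]
grip_width: 0.0306
gripper_force: 110.3
```

Contact. I ease off and release.

Emit:
send_rows --deltas '[{"dx": 0,"dy": 0,"dz": 0.7,"rx": 0,"ry": 0,"rz": 0},{"dx": 0,"dy": 0,"dz": 0.7,"rx": 0,"ry": 0,"rz": 0}]' --newtons 20

```text
clock: 14.92
tcp_pos: [0.5388, 0.0577, 0.0955]
orientation: [-3.141, -0.029, 0.013]
contact_force: [-0.6, 0.4, 2.4]
grip_width: 0.0307
gripper_force: 110.5
```

Emit:
send_rows --deltas '[{"dx": 0,"dy": 0,"dz": 0,"rx": 0,"ry": 0,"rz": 0},{"dx": 0,"dy": 0,"dz": 0,"rx": 0,"ry": 0,"rz": 0},{"dx": 0,"dy": 0,"dz": 0,"rx": 0,"ry": 0,"rz": 0}]' --jaw 36

```text
clock: 15.17
tcp_pos: [0.5389, 0.0577, 0.0954]
orientation: [-3.141, -0.029, 0.013]
contact_force: [-0.3, 0.1, 0.6]
grip_width: 0.0362
gripper_force: 0.0
```

Emit:
send_rows --deltas '[{"dx": 0,"dy": 0,"dz": 0,"rx": 0,"ry": 0,"rz": 0},{"dx": 0,"dy": 0,"dz": 0,"rx": 0,"ry": 0,"rz": 0},{"dx": 0,"dy": 0,"dz": 0,"rx": 0,"ry": 0,"rz": 0},{"dx": 0,"dy": 0,"dz": 0,"rx": 0,"ry": 0,"rz": 0}]' --jaw 62

```text
clock: 15.5
tcp_pos: [0.5387, 0.0577, 0.0953]
orientation: [-3.141, -0.029, 0.014]
contact_force: [0.1, -0.1, -0.3]
grip_width: 0.062
gripper_force: 0.0
```

Emit:
send_rows --deltas '[{"dx": 0,"dy": 0,"dz": 6,"rx": 0,"ry": 0,"rz": 0},{"dx": 0,"dy": 0,"dz": 20,"rx": 0,"ry": 0,"rz": 0},{"dx": 0,"dy": 0,"dz": 45,"rx": 0,"ry": 0,"rz": 0},{"dx": 0,"dy": 0,"dz": 80,"rx": 0,"ry": 0,"rz": 0},{"dx": 0,"dy": 0,"dz": 120,"rx": 0,"ry": 0,"rz": 0}]'

```text
clock: 15.92
tcp_pos: [0.5373, 0.0575, 0.2157]
orientation: [3.141, 0.03, -0.019]
contact_force: [-0.2, -0.0, 0.5]
grip_width: 0.062
gripper_force: 0.0
```

Emit:
send_rows --deltas '[{"dx": 0,"dy": -20,"dz": 35,"rx": 0,"ry": 0,"rz": 0},{"dx": -10,"dy": -50,"dz": 60,"rx": 0,"ry": 0,"rz": 0},{"dx": -20,"dy": -90,"dz": 60,"rx": 0,"ry": 0,"rz": 0},{"dx": -30,"dy": -130,"dz": 60,"rx": 0,"ry": 0,"rz": 0},{"dx": -40,"dy": -170,"dz": 60,"rx": 0,"ry": 0,"rz": 0}]'

```text
clock: 16.33
tcp_pos: [0.4982, -0.1138, 0.2767]
orientation: [3.141, 0.031, -0.01]
contact_force: [-0.9, 0.1, -0.9]
grip_width: 0.0623
gripper_force: 0.0
```

Emit:
send_rows --deltas '[{"dx": -10,"dy": -40,"dz": 0,"rx": 0,"ry": 0,"rz": 0},{"dx": -20,"dy": -80,"dz": 0,"rx": 0,"ry": 0,"rz": 0},{"dx": -30,"dy": -120,"dz": 0,"rx": 0,"ry": 0,"rz": 0},{"dx": -40,"dy": -160,"dz": 0,"rx": 0,"ry": 0,"rz": 0},{"dx": -40,"dy": -160,"dz": 0,"rx": 0,"ry": 0,"rz": 0}]'

```text
clock: 16.75
tcp_pos: [0.4547, -0.2815, 0.2759]
orientation: [3.137, 0.01, -0.015]
contact_force: [-0.7, -0.3, 0.6]
grip_width: 0.062
gripper_force: 0.0
```

```bash
python3 bar.py; python3 - <<'E'
from h import *
from scipy.optimize import least_squares
from scipy.spatial import cKDTree
from plan import dens
T=cKDTree(dens(np.array([(0,0),(42,0),(55,8),(55,18),(42,30),(18,42),(15,50),(15,104),(19,116),(0,116)],float),1.))
fs={}
for n in ('scene','side'):
    F=fs[n]=grab(n);A=pts(F);c=F['frame'].astype(int)
    m=(c[...,2]>1.6*c[...,1])&(c[...,2]>60)&(np.hypot(A[...,0]-.5385,A[...,1]-.058)<.075)&(A[...,2]>.012)&(A[...,2]<.14)
    q=A[m]*1000
    def res(s):
        up=R.from_euler('yx',s[:2],degrees=True).apply([0,0,1.]);d=q-s[2:];h=d@up;rho=np.linalg.norm(d-h[:,None]*up,axis=1);return T.query(np.c_[rho,h])[0]
    s=least_squares(res,[0,0,538,58,12],loss='soft_l1',f_scale=2.).x;print(n,m.sum(),'tilt y,x, foot',s.round(1))
k=np.zeros((600,800,3),np.uint8);k[:480,:400]=cv2.resize(fs['scene']['frame'][100:340,220:420],(400,480));k[:400,400:]=cv2.resize(fs['side']['frame'][150:300,200:350],(400,400));cv2.imwrite('pics/v6.png',k)
E
```

```text
scene bar Y [67.7 68.9 71.8 77.  79.2] 243
side bar Y [70.9 71.1 74.2 78.5 79.4] 203
scene 854 tilt y,x, foot [-0.000e+00  3.000e-01  5.393e+02  5.850e+01  1.200e+01]
side 647 tilt y,x, foot [  0.7   0.  536.6  58.   12.3]
```

View pics/v6.png

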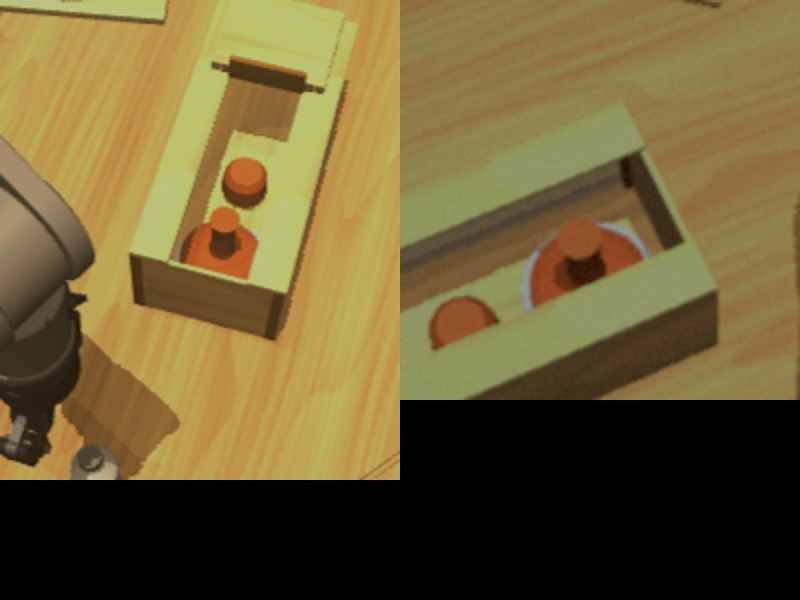

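The vase stands upright on the bat with an even white rim around it, the bar is at the hood, and the jar and bottle are in place. I hand the job in.

```bash
python3 -c "
from bench import r
print(r.hand_in())"
```

```text
the job is handed in; nothing more can be done
None
```

I handed the job in at about 17 s of the 58 s limit: cover fully home, vase upright and centred on the bat (within about 2 mm by camera), and the bottle, mug and jar never touched; the hand-in returned no verdict.

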